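# Pin the swinging bush plate of an angled drill jig

### The arm

A 7-joint arm with a two-finger parallel gripper is mounted at the origin on a cart in front of the work surface, level with it; the furniture and walls round the work are solid. World frame = base frame: x ahead of the robot, y to its left, z up, the work surface at z = 0. Lengths are in m, angles in rad, forces in N, time in s.
With the tool pointing down it reaches from about 0.425 to 0.825 m from the base axis. Payload 3.6 kg.
Tool frame: the origin (TCP) lies where the fingers leave the gripper's body, on its centre line; the fingertips stand 73 mm ahead of it and the grasp point (between the pads) lies 54 mm ahead of it; z points along the fingers, y is the line along which they close (so a half turn about z gives the same grasp; the last joint's range is limited). The gripper opens to 85 mm and grips with 20 to 120 N. Pads are 22 mm wide; open, the fingers measure 114 mm over their backs; the gripper's body (76 mm by 85 mm) begins 54 mm behind the grasp point. The pads swing forward as they close: fully open they stand 13 mm farther back than shut.
Start: joints at [1.282, 0.615, -0.013, 1.423, 0.008, 1.103, -0.04], TCP at [0.168, -0.628, 0.304] pointing down, gripper open.
Joint ranges: [-3.12, 3.12], [-0.3, 2.06], [-1.34, 1.32], [0.26, 2.42], [-1.36, 4.5], [0.01, 1.98], [-2.84, 2.84]. Speed limits (rad/s): [2.79, 2.79, 3.14, 3.14, 3.14, 3.14, 3.14].

### API

Orientations are given as a unit quaternion [x, y, z, w].
In Python, from station import arm, snapshot, camera_info, ticket gives the robot as it stands. Calls block until the motion is done:
- arm.movep(position, orientation): joint-space move of the TCP to a pose.
- arm.line_to(position, velocity=0.15, ori=None): straight line of the TCP; ori=None keeps the orientation; velocity is the mean speed in m/s.
- arm.move_j(angles): joint-space move.
- arm.move_gripper(opening, effort=None): opening from 0.0 (shut) to 1.0 (fully open); effort is the grip in N (None keeps the last); returns when the fingers have stopped.
- arm.pause(seconds).
- arm.ik(position, orientation): joint angles nearest the present ones, or None.
- snapshot(name): name is "scene" or "side" or "wrist"; returns the picture (400x640x3 uint8, blue, green, red); there is no depth.
- camera_info(name): a dict with "fx", "fy", "cx", "cy" (pixels), "R" (3x3) and "t" (3): a world point X has camera coordinates R X + t; the wrist camera has in their place "T_tool_cam" (4x4, takes a point from camera to tool coordinates, whose origin is the TCP and whose axes are the flange's). Camera axes: x right, y down, z forward; pixel columns grow to the right and rows downward; lengths in m; the calibration is good to about 2 mm. A picture is of the moment at which its call begins: read the wrist's pose just before it. camera_info takes no time and is no camera call.
A pose or a line that the arm cannot do raises arm.MotionError and nothing moves.
- ticket.finish_job(): hands the job in; it is judged then, once.
Readings, each from a call of its own:
- arm.read_time(): time.
- arm.read_joint_positions(): joint angles.
- arm.read_dq(): joint speeds.
- arm.read_effort(): joint torques, N m.
- arm.read_tool_pos(): TCP position.
- arm.read_eef_rot(): TCP orientation.
- arm.read_ft_force(): force on the tool from outside, world axes, zero at the start.
- arm.read_wrist_torque(): the same for the moment, N m.
- arm.read_opening(): opening from 0.0 (shut) to 1.0 (fully open).
- arm.read_finger_force(): force on a finger pad.
Only numpy, scipy, OpenCV 4.12 (cv2) and the standard library are available. Lean on these libraries where they do the work, as an engineer would, in place of code of your own. Each camera call takes 0.05 s, during which the arm holds its last target. There are 200 camera calls.

### The job

On the sloping drill jig, swing the pivoted steel bar (the bush plate) all the way down into its fork, then take the long locking pin out of the wooden block and thread it through the fork and the bar, all three holes, until its collar lies flat on the fork. Leave the short pin standing in the wooden block, and let go of everything.

Things in the scene. Friction and masses are not known exactly. Their poses are not given: they have to be found in the camera images.
- jig: drill jig, fixed: dark steel foot 200 x 260 mm under a sloping grey face 190 x 260 mm. Origin on the bench under the face's middle; z up, y across the jig. The face rises toward +x at 0.54 rad (31 deg): its outward normal leans from vertical toward -x. A wooden block 45 mm tall with three holes is fixed in its middle; the fork is on the -y side, the pivot on the +y side.
- fork_mouth (a point): centre of the fork's hole at the top of its upper ear, 79 mm off the face. z: the hole's axis, out of it along the face's normal; x up the slope; y toward the pivot. Steel fork, two ears 36 x 36 x 12 mm, 28 mm apart, both with a round 17 mm hole right through: z 0 to -12 and -40 to -52 mm; free below to -79 mm. Open up-slope; a web joins the ears down-slope (to x -32 mm).
- gate (a joint): angle of the bush plate about its pivot, rad: 0 = fully home against its stop, its hole then in line with the fork's holes; grows as it swings up the slope, at most 1.35. About 0.3 N m of friction holds it where it is left.
- gate_pivot (a point): pivot of the bush plate, at the plate's mid thickness; axes as fork_mouth, z is the pivot's axis. It lies 180 mm from the fork's axis along +y and 26 mm lower along z. A bolt head 22 mm across rises 14 mm above it.
- gate_tail (a point): middle of the bush plate's free end, at mid thickness, 212 mm from the pivot. Steel bar 10 mm thick, 26 mm wide here (30 mm nearer the pivot), round end 16 mm past this point, underside 48 mm off the face. y points along the bar to the pivot, z along the face's normal, +x is the side away from the fork. 180 mm from the pivot: knuckle 30 x 32 mm, 24 mm high, with a 17 mm hole along z.
- pin_block: wooden block 56 x 112 x 45 mm (x, y, z), fixed. Origin: centre of its underside. Two 15 mm holes 35 mm deep in its top, 33 mm to either side of the middle along y, hold the two pins upright, either way round; the smaller hole between them is empty.
- long_pin: locking pin, loose, 108 mm, about 0.1 kg: shaft 14 mm thick and 68 mm long (last 10 mm tapered to 7 mm), then a collar 30 mm wide and 4 mm thick, then a cylindrical grip 22 mm wide and 36 mm long. Origin on the axis at the collar's underside; z along the axis toward the grip (its middle at +22 mm). Upright, 33 mm of bare shaft shows above the block.
- short_pin: another pin, same collar and grip but a shaft of only 34 mm, too short for the fork: it stands with its collar on the wooden block. Origin and axes as long_pin.
Not all that is in view belongs to the job. Leave any green, purple or turquoise look-alike of the long_pin alone.

How it is judged:
By the outcome, as a careful person would: the job done as asked, in the order asked, and still so for the second after the job is handed in, with the robot touching nothing.
It also fails if it takes over 67 s, if anything falls off the work surface, if the arm or the gripper's body presses on something with over 40 N, if the wrist force passes 120 N, or if a joint passes its speed limit or range.

## Working session

There is one attempt and no reset: what is moved stays moved. The work goes in short steps, each a Python script; the robot and the scene stay as the last script left them, time stands still between calls to the robot, and variables do not carry over. Pictures are saved under pics/ and viewed, at most 10 in all, crops included, and the job is handed in when it is done.

```bash
mkdir -p pics; ls
python3 - <<'E'
from station import arm, snapshot, camera_info
import cv2,numpy as np
for n in("scene","side","wrist"):
    cv2.imwrite(f"pics/{n}0.png",snapshot(n)); c=camera_info(n); print(n,{k:np.round(v,4).tolist() for k,v in c.items()})
print(arm.read_time(),arm.read_tool_pos(),arm.read_eef_rot())
E
```

```text
pics
scene {'fx': 416.1485, 'fy': 416.1485, 'cx': 322.7158, 'cy': 202.4413, 'R': [[-0.9995, 0.0307, -0.0013], [0.0245, 0.7714, -0.6358], [-0.0186, -0.6356, -0.7718]], 't': [0.5061, 0.292, 0.8608]}
side {'fx': 381.8915, 'fy': 381.8915, 'cx': 325.3381, 'cy': 197.3798, 'R': [[0.6847, 0.7288, 0.0028], [0.337, -0.3132, -0.8879], [-0.6462, 0.6089, -0.4601]], 't': [-0.1456, -0.1492, 1.3984]}
wrist {'fx': 295.4031, 'fy': 295.4031, 'cx': 320.9376, 'cy': 200.1696, 'T_tool_cam': [[0.0004, -0.9553, -0.2956, 0.0774], [1.0, 0.0003, 0.0006, -0.0004], [-0.0004, -0.2956, 0.9553, -0.0703], [0.0, 0.0, 0.0, 1.0]]}
0.15 [ 0.1681295  -0.6274294   0.30300781] [ 9.91442949e-01  1.30536955e-01 -1.37492817e-04 -9.81731692e-04]
```

View pics/scene0.png

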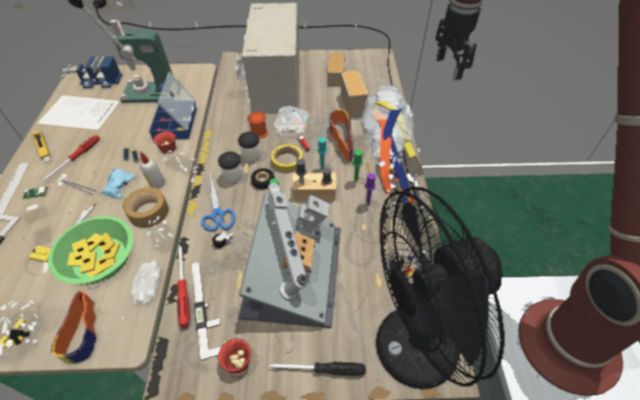

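View pics/side0.png

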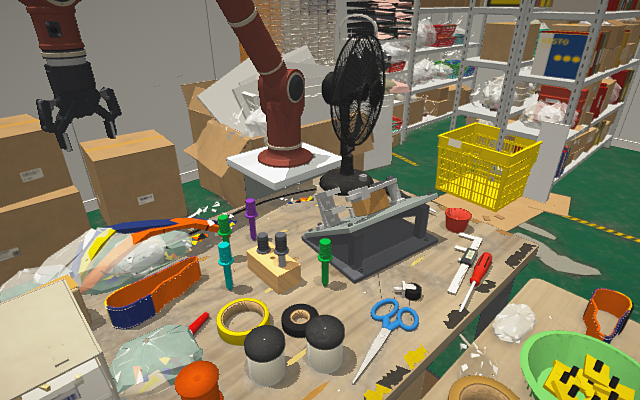

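The scene view shows the jig at about (290,250), with its bar swung up. The pin block is at (315,185) and holds two dark pins. Green, purple and turquoise look-alikes stand around it. I'll enlarge both views next.

Run:
```python
import cv2,numpy as np
a=cv2.imread("pics/scene0.png")[145:330,225:400]; b=cv2.imread("pics/side0.png")[170:310,210:450]
cv2.imwrite("pics/c1.png",cv2.resize(a,None,fx=3.2,fy=3.2,interpolation=cv2.INTER_CUBIC))
cv2.imwrite("pics/c2.png",cv2.resize(b,None,fx=3.3,fy=3.3,interpolation=cv2.INTER_CUBIC))
```

```text
(no output)
```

View pics/c1.png

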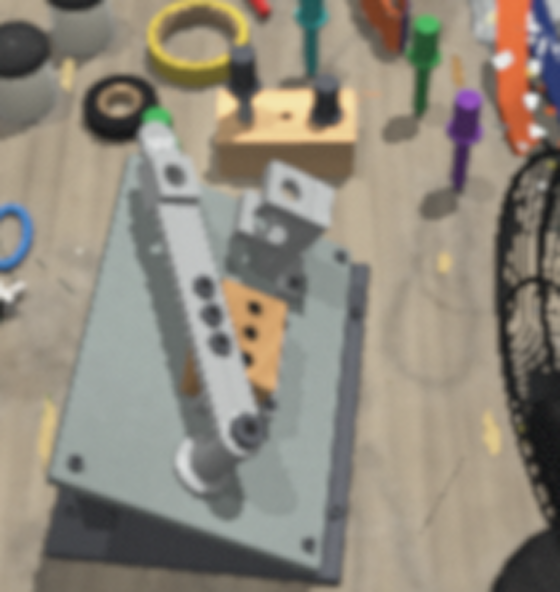

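View pics/c2.png

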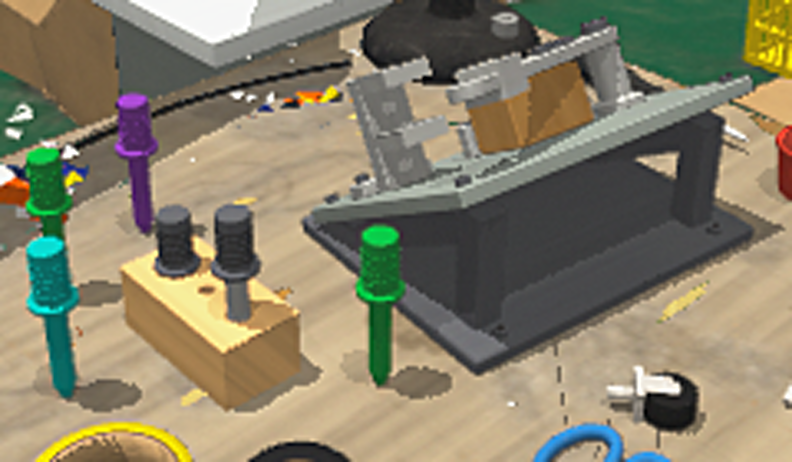

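The pin standing up with bare shaft showing is the long one: scene (301,167), side (281,243). The other dark pin, scene (327,176) and side (263,243), sits with its collar on the wood, so it is the short one. The green, turquoise and purple ones are decoys. Next I'll triangulate the key points and the fan.

```bash
cat > h.py <<'E'
import numpy as np, cv2
from station import arm, snapshot, camera_info, ticket
from scipy.spatial.transform import Rotation as Rot
def ray(cam,px,tool=None):
    c=camera_info(cam); d=np.array([(px[0]-c["cx"])/c["fx"],(px[1]-c["cy"])/c["fy"],1.])
    if cam=="wrist":
        p,q=tool; T=np.array(c["T_tool_cam"]); Rw=Rot.from_quat(q).as_matrix()
        return np.array(p)+Rw@T[:3,3], Rw@T[:3,:3]@d
    R=np.array(c["R"]); return -R.T@np.array(c["t"]), R.T@d
def tri(*rays):
    A=np.zeros((3,3));b=np.zeros(3)
    for o,d in rays:
        d=d/np.linalg.norm(d);P=np.eye(3)-np.outer(d,d);A+=P;b+=P@o
    X=np.linalg.solve(A,b)
    return X,[float(np.linalg.norm(np.cross(X-o,d/np.linalg.norm(d)))) for o,d in rays]
def onplane(r,p0,n=(0,0,1)):
    o,d=r;n=np.array(n);return o+d*(n@(np.array(p0)-o))/(n@d)
def proj(cam,X,tool=None):
    c=camera_info(cam)
    if cam=="wrist":
        p,q=tool;T=np.array(c["T_tool_cam"]);v=T[:3,:3].T@(Rot.from_quat(q).as_matrix().T@(np.array(X)-p)-T[:3,3])
    else: v=np.array(c["R"])@X+np.array(c["t"])
    return np.array([c["fx"]*v[0]/v[2]+c["cx"],c["fy"]*v[1]/v[2]+c["cy"]])
E
python3 - <<'E'
from h import *
np.set_printoptions(precision=4,suppress=True)
S=lambda x,y:ray("scene",(225+x/3.2-.3,145+y/3.2-.3)); D=lambda x,y:ray("side",(210+x/3.3-.3,170+y/3.3-.3))
for n,a,b in [("longtop",(242,50),(235,212)),("shorttop",(326,82),(175,212)),("blk cornerA",(217,92),(298,318)),("blk B",(357,140),(122,268)),("blkC",(217,140),(228,350)),("pivot",(247,422),(598,28))]:
    print(n,*tri(S(*a),D(*b)))
print("blk top z.045", [onplane(S(*c),(0,0,.045))[:2] for c in((217,92),(357,95),(357,140),(217,140))])
print("fan base",onplane(ray("scene",(412,350)),(0,0,0)),onplane(ray("side",(345,182)),(0,0,0.02)))
print("fan top",*tri(ray("scene",(412,188)),ray("side",(365,15))))
print("foot",[onplane(S(*c),(0,0,0)) for c in((340,582),(45,553),(368,265))])
print("cab", onplane(ray("scene",(245,105)),(0,0,0)),onplane(ray("scene",(298,95)),(0,0,0)))
E
```

```text
longtop [ 0.5496 -0.4346  0.1165] [0.0014712149900622795, 0.0014712149900621687]
shorttop [ 0.4832 -0.4315  0.083 ] [0.00021110404246187708, 0.00021110404246188776]
blk cornerA [ 0.5815 -0.4301  0.0635] [0.013764122789872725, 0.013764122789872543]
blk B [ 0.4472 -0.4399  0.0176] [0.013530570393573022, 0.013530570393573105]
blkC [ 0.5639 -0.4404  0.0197] [0.01328228814235651, 0.013282288142356371]
pivot [ 0.5464 -0.0999  0.128 ] [0.0029575579519710285, 0.0029575579519711542]
blk top z.045 [array([ 0.5725, -0.4596]), array([ 0.4563, -0.4525]), array([ 0.4589, -0.4028]), array([ 0.5717, -0.4064])]
fan base [0.3233 0.0032 0.    ] [ 0.3303 -0.0288  0.02  ]
fan top [ 0.3908 -0.0315  0.4739] [0.007990237856576944, 0.007990237856576808]
foot [array([ 0.4872, -0.0519,  0.    ]), array([ 0.6851, -0.0784,  0.    ]), array([ 0.4539, -0.3109,  0.    ])]
cab [ 0.7364 -0.8166  0.    ] [ 0.5629 -0.865   0.    ]
```

```bash
cat >> h.py <<'E'
yaw=-0.131; sl=0.54
ex0=np.array([np.cos(yaw),np.sin(yaw),0]); ez0=np.array([0,0,1.])
EX=ex0*np.cos(sl)+ez0*np.sin(sl); EY=np.array([-np.sin(yaw),np.cos(yaw),0]); N=-ex0*np.sin(sl)+ez0*np.cos(sl)
F=np.column_stack([EX,EY,N])
def qtilt(a):   # tool z=-N, tool x at angle a from EX toward EY
    x=np.cos(a)*EX+np.sin(a)*EY; z=-N; return Rot.from_matrix(np.column_stack([x,np.cross(z,x),z])).as_quat()
def qdown(a):
    x=np.array([np.cos(a),np.sin(a),0]); z=-ez0; return Rot.from_matrix(np.column_stack([x,np.cross(z,x),z])).as_quat()
def bgr(im): return im
E
python3 - <<'E'
from h import *
np.set_printoptions(precision=3,suppress=True)
M=np.array([.5164,-.2776,.138])
print("proj mouth",proj("scene",M),proj("side",M)," meas scene 315.6,203.1")
P=M-.18*EY-.026*N
for ang in(.3,.4,.5,.6,.7):
    t=P+.212*(-np.cos(ang)*EY+np.sin(ang)*EX); print(ang,proj("scene",t),proj("side",t))
for a in np.arange(-180,180,30):
    r=np.radians(a); q=qtilt(r)
    o=[arm.ik(M+h*N,q) for h in(.19,.152,.082)]
    print(a,*[None if j is None else np.array(j) for j in o])
L=np.array([.5496,-.4346,.106])
for a in(-90,-60,0,90): print(a,*[np.array(j) if (j:=arm.ik(L+[0,0,h],qdown(np.radians(a)))) is not None else None for h in(.054,.15)])
E
```

```text
proj mouth [314.218 203.683] [328.142 192.433]  meas scene 315.6,203.1
0.3 [305.744  93.911] [150.861 268.103]
0.4 [299.151  92.026] [157.489 266.643]
0.5 [292.588  90.676] [165.734 264.622]
0.6 [286.105  89.89 ] [175.534 262.047]
0.7 [279.759  89.693] [186.768 258.94 ]
-180 [ 1.309  0.387 -0.897  2.147  0.407  0.253  1.598] [ 1.172  0.445 -0.77   2.154  0.611  0.177  1.396] [ 0.895  0.538 -0.456  2.147  1.422  0.015  0.576]
-150 [ 0.36   0.286  0.354  2.171 -1.058  0.425 -2.717] [ 0.392  0.364  0.295  2.174 -1.247  0.379 -2.542] [ 0.964  0.557 -0.56   2.145  1.512  0.075  1.02 ]
-120 [ 0.475  0.278  0.205  2.168 -0.987  0.384 -2.264] [ 0.512  0.356  0.134  2.171 -1.168  0.32  -2.094] [ 1.095  0.612 -0.768  2.141  1.539  0.206  1.54 ]
-90 [ 0.587  0.275  0.062  2.165 -0.906  0.348 -1.821] [ 0.628  0.354 -0.02   2.168 -1.065  0.267 -1.67 ] [ 1.095  0.612 -0.768  2.141  1.539  0.206  2.063]
-60 [ 0.695  0.276 -0.073  2.162 -0.814  0.316 -1.388] [ 0.731  0.358 -0.155  2.165 -0.935  0.224 -1.272] [ 1.095  0.612 -0.768  2.141  1.539  0.206  2.587]
-30 [ 0.798  0.281 -0.204  2.159 -0.705  
[... 727 characters left out ...]
0.019  0.229  0.971] [ 1.061  0.408 -0.605  2.156  0.107  0.143  0.844] [ 0.964  0.557 -0.56   2.145  1.512  0.075 -0.551]
150 [ 1.227  0.355 -0.775  2.148  0.157  0.233  1.321] [ 1.106  0.421 -0.67   2.155  0.323  0.152  1.155] [ 0.964  0.557 -0.56   2.145  1.512  0.075 -0.028]
-90 [ 0.408  0.877  0.451  1.413 -0.425  0.948 -2.176] [ 0.407  0.776  0.461  1.324 -0.353  1.121 -2.235]
-60 [ 0.478  0.856  0.309  1.41  -0.293  0.921 -1.753] [ 0.476  0.757  0.319  1.321 -0.244  1.102 -1.794]
0 [ 0.616  0.837  0.042  1.405 -0.04   0.901 -0.902] [ 0.615  0.74   0.045  1.316 -0.034  1.087 -0.907]
90 [ 0.791  0.853 -0.295  1.397  0.276  0.932  0.426] [ 0.806  0.759 -0.332  1.308  0.252  1.116  0.448]
```

Run:
```python
from h import *
np.set_printoptions(precision=4,suppress=True)
M=np.array([.5164,-.2776,.138]); P=M+.18*EY-.026*N
for ang in(.3,.4,.5,.6,.7,.8):
    t=P+.212*(-np.cos(ang)*EY+np.sin(ang)*EX); print(ang,proj("scene",t),t)
q=qtilt(-np.pi/2)
arm.movep(M+.2*N,q)
tool=(np.array(arm.read_tool_pos()),np.array(arm.read_eef_rot())); im=snapshot("wrist")
cv2.imwrite("pics/w1.png",im); cv2.imwrite("pics/s1.png",snapshot("scene")); np.savez("w1.npz",p=tool[0],q=tool[1])
print(arm.read_time(),tool,arm.read_joint_positions(),arm.read_ft_force())
print("pred px mouth",proj("wrist",M,tool))
for a in(-120,-90,-60,-30): print(a,*[np.array(j) if (j:=arm.ik(M+h*N,qtilt(np.radians(a)))) is not None else None for h in(.152,.11,.082)])
```

```text
0.3 [285.5101 190.8387] [ 0.58   -0.3087  0.1479]
0.4 [277.0366 189.6863] [ 0.5979 -0.3037  0.1581]
0.5 [268.527  189.3252] [ 0.6153 -0.2967  0.168 ]
0.6 [260.0414 189.7907] [ 0.6321 -0.2878  0.1772]
0.7 [251.6455 191.1161] [ 0.6481 -0.2769  0.1859]
0.8 [243.4113 193.3318] [ 0.6632 -0.2644  0.1939]
1.9083 (array([ 0.4146, -0.265 ,  0.3098]), array([-0.6353,  0.7247, -0.2011,  0.1756])) [ 0.5832  0.2549  0.0761  2.1613 -0.8657  0.3676 -1.8583] [0.1961 0.0759 0.4799]
pred px mouth [323.1114 192.1331]
-120 [ 0.5609  0.3542  0.0694  2.1696 -1.1291  0.2973 -2.1316] [ 0.6763  0.4449 -0.119   2.1608 -1.3153  0.1807 -1.9474] [ 1.0955  0.612  -0.7678  2.1408  1.5386  0.2064  1.5398]
-90 [ 0.6505  0.3543 -0.0492  2.167  -1.0406  0.2575 -1.6936] [ 0.7436  0.4498 -0.2122  2.1588 -1.2161  0.1398 -1.5176] [ 1.0955  0.612  -0.7678  2.1408  1.5386  0.2064  2.0634]
-60 [ 0.7269  0.3574 -0.1502  2.1648 -0.9411  0.2255 -1.2666] [ 0.7927  0.4551 -0.2805  2.1573 -1.0967  0.1107 -1.1093] [ 1.0955  0.612  -0.7678  2.1408  1.5386  0.2064  2.587 ]
-30 [ 0.8079  0.3636 -0.258   2.1626 -0.7978  0.194  -0.883 ] [ 0.8421  0.4622 -0.35    2.156  -0.8895  0.0832 -0.7887] None
```

View pics/w1.png

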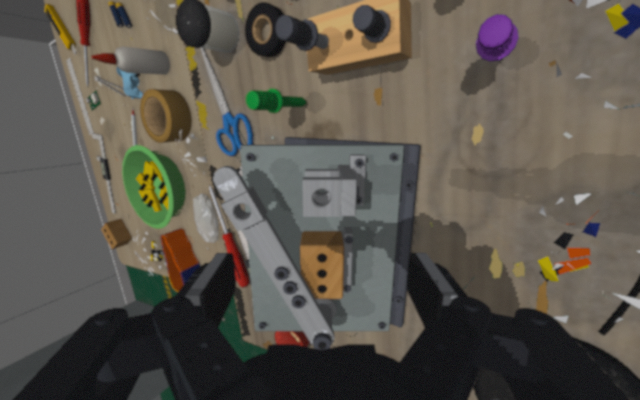

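View pics/s1.png

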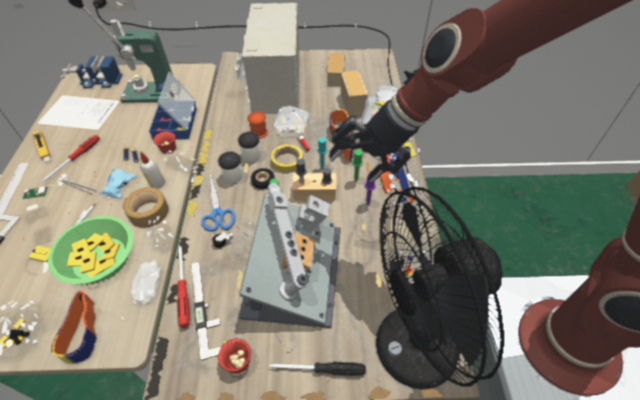

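The wrist view shows the fork hole at about (322,197), the bar's knuckle hole at (243,211) and the pivot bolt at (321,341). The long pin is upper left at (290,28), and a green decoy stands at (275,100) beside the tail. In the scene view the arm stays clear of the fan. I'll refine the hole and circle centres now.

Run:
```python
from h import *
np.set_printoptions(precision=4,suppress=True)
d=np.load("w1.npz");tool=(d["p"],d["q"]); W=cv2.imread("pics/w1.png");S=cv2.imread("pics/scene0.png")
def dark(im,c,r,lab):
    g=cv2.cvtColor(im,cv2.COLOR_BGR2GRAY).astype(float); x,y=c; g=g[y-r:y+r+1,x-r:x+r+1]
    t=(g.min()+np.median(g))/2; n,l,st,ce=cv2.connectedComponentsWithStats((g<t).astype(np.uint8))
    k=min(range(1,n),key=lambda i:np.hypot(*(ce[i]-r))); print(lab,ce[k]+[x-r,y-r],st[k],t); return ce[k]+[x-r,y-r]
hw=dark(W,(322,197),12,"hole w"); hs=dark(S,(316,203),6,"hole s"); kw=dark(W,(243,211),12,"kn w"); ks=dark(S,(280,200),6,"kn s"); pw=dark(W,(321,341),13,"piv w"); ps=dark(S,(302,278),8,"piv s")
rw=lambda p:ray("wrist",p,tool)
Mm,e=tri(rw(hw),ray("scene",hs)); print("mouth",Mm,e)
K,e=tri(rw(kw),ray("scene",ks)); print("knuckle",K,e)
Pv,e=tri(rw(pw),ray("scene",ps)); print("bolt top",Pv,e)
o=lambda v:F.T@v
print("pivot-mouth in jig axes (exp 0,.18,-.012)",o(Pv-Mm)); r=o(K-Pv);print("knuckle rel pivot",r,"ang",np.arctan2(r[0],-r[1]),np.hypot(r[0],r[1]))
# jig prior: face-centre? check foot-based origin, normal offset
print("mouth rel foot centre in yawed frame",o(Mm-np.array([.5693,-.1939,0])))
# heights consistent by pin: long pin top wrist
print("green",*tri(ray("scene",(272.5,181)),ray("side",(325,240))))
```

```text
hole w [320.1979 197.5729] [  3   4  15  17 192] 91.5
hole s [315.3529 203.0588] [ 3  4  6  5 17] 137.0
kn w [240.1135 212.3759] [  3   6  16  14 141] 90.5
kn s [279.04 199.24] [ 3  3  5  6 25] 133.0
piv w [325.75 335.75] [15  7  6  3  8] 40.5
piv s [302.8421 278.1579] [ 7  6  5  5 19] 86.5
mouth [ 0.5146 -0.2739  0.1455] [0.0009103549388720011, 0.0009103549388719539]
knuckle [ 0.5916 -0.264   0.174 ] [0.0013603502711781027, 0.0013603502711782441]
bolt top [ 0.543  -0.1009  0.1239] [0.000874966853446349, 0.0008749668534462565]
pivot-mouth in jig axes (exp 0,.18,-.012) [-0.0064  0.1752 -0.0214]
knuckle rel pivot [ 0.0854 -0.1553  0.0072] ang 0.5027879313340201 0.1772631276461345
mouth rel foot centre in yawed frame [ 0.0372 -0.0864  0.1473]
green [ 0.6151 -0.3778  0.1074] [0.0012884786410047601, 0.0012884786410048883]
```

```bash
cat >> h.py <<'E'
M=np.array([.5146,-.2739,.1455]); P=M+.18*EY-.026*N
def push(th,gap,beta,rho=.216,dz=-.014):
    r=-np.cos(th)*EY+np.sin(th)*EX; u=np.cos(th)*EX+np.sin(th)*EY
    tz=-(N*np.cos(beta)+EX*np.sin(beta)); x=r-tz*(r@tz); x/=np.linalg.norm(x)
    off=.013+.0145/np.cos(beta)-.009*np.tan(beta)+gap
    return P+rho*r+off*u+dz*N-.073*tz, Rot.from_matrix(np.column_stack([x,np.cross(tz,x),tz])).as_quat()
E
python3 - <<'E'
from h import *
np.set_printoptions(precision=3,suppress=True)
for beta in(.15,.3,.45):
    for th in(.5,.25,0):
        for s in(0,1):
            p,q=push(th,.02 if th==.5 else 0,beta)
            if s: q=(Rot.from_quat(q)*Rot.from_euler('z',np.pi)).as_quat()
            j=arm.ik(p,q); print(beta,th,s,p,None if j is None else np.array(j))
E
```

```text
0.15 0.5 0 [ 0.632 -0.277  0.253] [ 0.327  0.618  0.148  1.648 -0.395  0.538 -2.04 ]
0.15 0.5 1 [ 0.632 -0.277  0.253] [ 0.949  0.796 -0.964  1.627  0.904  0.747  0.039]
0.15 0.25 0 [ 0.572 -0.304  0.219] [ 0.385  0.61   0.189  1.796 -0.613  0.449 -1.987]
0.15 0.25 1 [ 0.572 -0.304  0.219] [ 0.975  0.722 -0.775  1.777  0.785  0.531 -0.083]
0.15 0 0 [ 0.525 -0.312  0.192] [ 0.44   0.608  0.183  1.916 -0.807  0.374 -1.978]
0.15 0 1 [ 0.525 -0.312  0.192] [ 0.937  0.668 -0.586  1.901  0.638  0.347 -0.179]
0.3 0.5 0 [ 0.641 -0.278  0.256] [ 0.33   0.662  0.121  1.507 -0.207  0.755 -2.24 ]
0.3 0.5 1 [ 0.641 -0.278  0.256] [ 0.956  0.918 -1.152  1.485  0.962  1.079  0.027]
0.3 0.25 0 [ 0.581 -0.306  0.222] [ 0.37   0.644  0.18   1.668 -0.33   0.637 -2.284]
0.3 0.25 1 [ 0.581 -0.306  0.222] [ 1.011  0.824 -0.963  1.647  0.847  0.855 -0.122]
0.3 0 0 [ 0.535 -0.313  0.195] [ 0.379  0.637  0.236  1.799 -0.471  0.546 -2.334]
0.3 0 1 [ 0.535 -0.313  0.195] [ 0.994  0.747 -0.774  1.779  0.735  0.66  -0.266]
0.45 0.5 0 [ 0.651 -0.28   0.257] [ 0.285  0.725  0.186  1.359 -0.178  0.986 -2.304]
0.45 0.5 1 [ 0.651 -0.28   0.257] [ 0.888  0.966 -1.152  1.335  0.906  1.293  0.075]
0.45 0.25 0 [ 0.591 -0.307  0.224] [ 0.334  0.697  0.215  1.534 -0.226  0.85  -2.409]
0.45 0.25 1 [ 0.591 -0.307  0.224] [ 0.951  0.87  -0.962  1.512  0.782  1.075 -0.071]
0.45 0 0 [ 0.545 -0.314  0.197] [ 0.345  0.682  0.257  1.674 -0.294  0.74  -2.521]
0.45 0 1 [ 0.545 -0.314  0.197] [ 0.941  0.788 -0.773  1.654  0.665  0.883 -0.206]
```

```bash
cat > p.py <<'E'
from h import *
np.set_printoptions(precision=3,suppress=True)
B=.2; flip=Rot.from_euler('z',np.pi)
def pp(th,gap):
    p,q=push(th,gap,B); return p,(Rot.from_quat(q)*flip).as_quat()
E
python3 - <<'E'
from p import *
arm.move_gripper(0.0,20)
p,q=pp(.47,.03); up=-Rot.from_quat(q).as_matrix()[:,2]
t0=np.array(arm.read_tool_pos()); arm.line_to(t0+[0,0,.06],.25)
arm.movep(p+.09*up,q); print(arm.read_time(),arm.read_joint_positions(),arm.read_ft_force())
cv2.imwrite("pics/s2.png",snapshot("scene")); 
a=snapshot("wrist");b=snapshot("side");cv2.imwrite("pics/both2.png",np.vstack([cv2.resize(a,(480,300)),cv2.resize(b,(480,300))]))
E
```

```text
4.9667 [ 1.037  0.741 -1.15   1.545  0.819  0.993  0.081] [0.088 0.678 0.463]
```

View pics/both2.png

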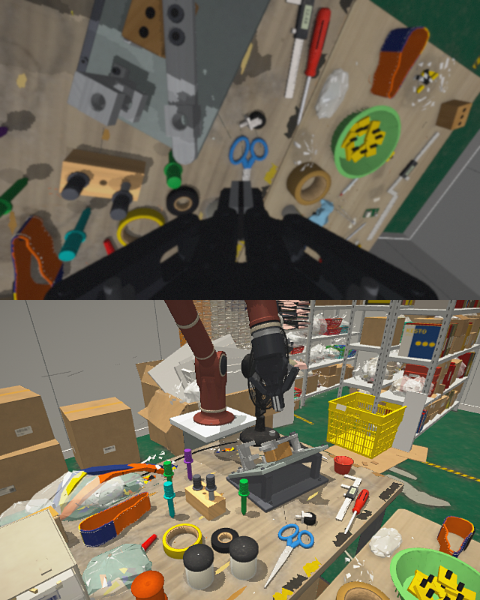

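The wrist picture shows the closed fingers upslope (right) of the bar's tail at about (182,150), with nothing in the way. Next I'll descend and push.

Run:
```python
from p import *
p,q=pp(.47,.03); arm.line_to(p,.15,q); f0=np.array(arm.read_ft_force()); print("down",f0)
for th in list(np.arange(.44,.1,-.05))+list(np.arange(.09,-.05,-.01)):
    p,q=pp(th,0.0); arm.line_to(p,.12 if th>.1 else .05,q)
    u=np.cos(th)*EX+np.sin(th)*EY; f=np.array(arm.read_ft_force())-f0
    print(round(th,3),F.T@f, round(arm.read_time(),2))
    if th<.12 and f@u>9 or np.linalg.norm(f)>20: break
cv2.imwrite("pics/s3.png",snapshot("scene"));cv2.imwrite("pics/w3.png",snapshot("wrist"))
```

```text
down [ 0.641  0.025 -0.531]
0.44 [0.377 0.521 0.373] 6.32
0.39 [-1.398 -1.207  1.663] 6.57
0.34 [-1.081 -0.867  0.632] 6.82
0.29 [-0.897 -0.08   0.178] 7.07
0.24 [-0.541 -0.087  0.341] 7.32
0.19 [ 0.653 -0.19   1.249] 7.57
0.14 [-0.108 -0.179  0.909] 7.82
0.09 [-1.241  0.627  0.079] 8.18
0.08 [0.008 0.391 0.742] 8.43
0.07 [0.889 0.877 0.656] 8.68
0.06 [0.852 0.622 0.623] 8.93
0.05 [-0.215 -0.445  1.209] 9.18
0.04 [ 0.031 -0.175  0.302] 9.43
0.03 [-0.987 -0.165  1.209] 9.68
0.02 [-0.806 -0.354  0.741] 9.93
0.01 [-0.737  0.016  1.196] 10.18
0.0 [-0.803  0.516  1.237] 10.43
-0.01 [ 0.814 -0.496  1.182] 10.68
-0.02 [1.204 0.291 0.736] 10.93
-0.03 [ 4.932 -0.365 -0.253] 11.18
-0.04 [ 5.935 -0.051 -0.732] 11.43
-0.05 [ 8.376 -0.17  -1.26 ] 11.68
```

Run:
```python
import cv2,numpy as np
a=cv2.imread("pics/s3.png")[150:320,225:400];b=cv2.imread("pics/w3.png")
cv2.imwrite("pics/c3.png",np.hstack([cv2.resize(a,(412,400),interpolation=cv2.INTER_CUBIC),cv2.resize(b[:,100:480],(380,400))]))
```

```text
(no output)
```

View pics/c3.png

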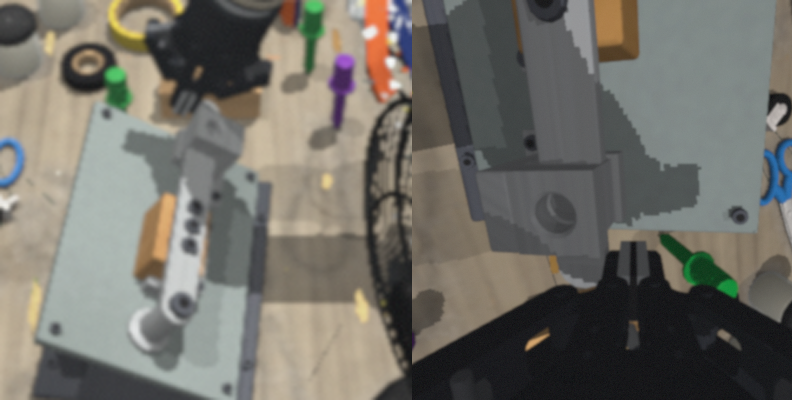

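View now.

The bar lies in line inside the fork, with the knuckle between the ears; in the crop the fork hole sits at about (555,213) with the fingers at its side. Next I'll retreat and look straight down the hole.

```bash
cat >> h.py <<'E'
def qcam(a,zdir,dist,target):
    "tool pose with camera looking along zdir at target; tool x rotated by a"
    T=np.array(camera_info("wrist")["T_tool_cam"]); z=zdir/np.linalg.norm(zdir)
    h=EX if abs(EX@z)<.9 else EY; h=h-z*(h@z);h/=np.linalg.norm(h);k=np.cross(z,h)
    x=np.cos(a)*h+np.sin(a)*k; Rc=np.column_stack([x,np.cross(z,x),z])  # camera axes in world
    R=Rc@T[:3,:3].T; c=np.array(target)-dist*z
    return c-R@T[:3,3], Rot.from_matrix(R).as_quat()
E
python3 - <<'E'
from p import *
p0=np.array(arm.read_tool_pos());up=-Rot.from_quat(arm.read_eef_rot()).as_matrix()[:,2]
arm.line_to(p0+.025*EX,.1); arm.line_to(p0+.025*EX+.12*up,.25)
best=None;j0=np.array(arm.read_joint_positions())
for a in np.radians(np.arange(0,360,15)):
    p,q=qcam(a,-N,.22,M); j=arm.ik(p,q)
    if j is not None:
        c=np.abs(np.array(j)-j0).max()
        if best is None or c<best[0]: best=(c,a,p,q,j)
print(best, arm.read_time())
arm.movep(best[2],best[3])
tool=(np.array(arm.read_tool_pos()),np.array(arm.read_eef_rot()));im=snapshot("wrist");cv2.imwrite("pics/w4.png",im);np.savez("w4.npz",p=tool[0],q=tool[1])
u=proj("wrist",M,tool).astype(int);print(u)
c=im[u[1]-60:u[1]+60,u[0]-60:u[0]+60]; cv2.imwrite("pics/c4.png",cv2.resize(c,None,fx=5,fy=5,interpolation=cv2.INTER_CUBIC))
g=cv2.cvtColor(im,cv2.COLOR_BGR2GRAY);
print(cv2.HoughCircles(cv2.resize(g[u[1]-40:u[1]+40,u[0]-40:u[0]+40],None,fx=4,fy=4,interpolation=cv2.INTER_CUBIC),cv2.HOUGH_GRADIENT,1.5,60,param1=80,param2=25,minRadius=36,maxRadius=60))
E
```

```text
(np.float64(0.3195830636458761), np.float64(0.0), array([ 0.44 , -0.317,  0.257]), array([0.69 , 0.658, 0.282, 0.103]), array([ 1.569,  0.854, -1.307,  1.969,  0.654,  0.545,  0.004])) 12.8667
[326 198]
[[[156.75 161.25  55.05]]]
```

View pics/c4.png

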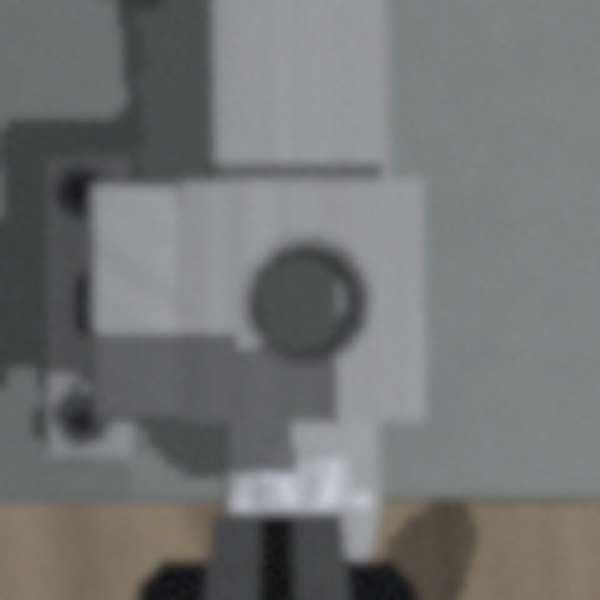

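The picture shows straight through the hole to the grey face, so all three holes are in line. The hole centre is at crop (307,301), which is pixel (327.0,197.8). Next I'll check IK for grasping and inserting the pin.

```bash
cat > g.py <<'E'
from h import *
np.set_printoptions(precision=3,suppress=True)
d=np.load("w4.npz"); Mold=M; M=onplane(ray("wrist",(327.0,197.8),(d["p"],d["q"])),Mold,N)
PIN=np.array([.5496,-.4346,.078])   # collar underside, upright
G=.082
def pose(c,axis,h,gam,s,lift=0,g=G):
    "tool holding a pin with collar at c, pin axis 'axis'; tool leans gam toward h (perp. to axis); s=+-1: tool x=s*h"
    h=h-axis*(h@axis);h/=np.linalg.norm(h)
    tz=-(axis*np.cos(gam)+h*np.sin(gam)); x=s*(h-tz*(h@tz)); x/=np.linalg.norm(x)
    return c+axis*(g-.054+lift)-.054*tz, Rot.from_matrix(np.column_stack([x,np.cross(tz,x),tz])).as_quat()
E
python3 - <<'E'
from g import *
print("M",M,F.T@(M-Mold),arm.read_time())
J=lambda pq:(lambda j:None if j is None else np.array(j))(arm.ik(*pq))
for gam in(0,.2,.4):
  for s in(1,-1):
    print(gam,s,"ins",J(pose(M,N,EX,gam,s,.09)),J(pose(M,N,EX,gam,s)))
    for hx in(0,np.pi):
        h=np.array([np.cos(hx),np.sin(hx),0]); print("   grasp h",round(hx,1),J(pose(PIN,ez0,h,gam,s,.08)),J(pose(PIN,ez0,h,gam,s)))
E
```

```text
M [ 0.515 -0.273  0.146] [0.    0.001 0.   ] 13.35
0 1 ins [ 1.135  0.356 -0.678  2.152  0.06   0.205 -1.212] [ 0.873  0.515 -0.432  2.149 -0.041  0.016 -1.116]
   grasp h 0 [ 0.809  0.774 -0.335  1.326  0.263  1.085 -1.131] [ 0.769  0.849 -0.252  1.398  0.236  0.924 -1.114]
   grasp h 3.1 [ 1.163  1.071 -1.301  1.312  1.017  1.468  1.52 ] [ 1.169  1.171 -1.283  1.383  1.116  1.386  1.458]
0 -1 ins [ 1.496  0.607 -1.326  2.145  1.141  0.501  0.879] [ 1.324  0.813 -1.24   2.138  1.559  0.591  0.526]
   grasp h 0 [ 1.163  1.071 -1.301  1.312  1.017  1.468  1.52 ] [ 1.169  1.171 -1.283  1.383  1.116  1.386  1.458]
   grasp h 3.1 [ 0.809  0.774 -0.335  1.326  0.263  1.085 -1.131] [ 0.769  0.849 -0.252  1.398  0.236  0.924 -1.114]
0.2 1 ins [ 0.958  0.359 -0.528  2.014  0.129  0.496 -1.318] [ 0.742  0.509 -0.316  2.009  0.11   0.326 -1.312]
   grasp h 0 [ 0.708  0.848 -0.255  1.164  0.298  1.336 -1.147] [ 0.671  0.917 -0.168  1.238  0.258  1.179 -1.135]
   grasp h 3.1 [ 1.236  0.952 -1.152  1.466  0.883  1.099  1.574] [ 1.278  1.163 -1.324  1.532  1.178  1.163  1.403]
0.2 -1 ins [ 1.338  
[... 313 characters left out ...]
675 -1.104]
0.4 1 ins [ 0.769  0.394 -0.354  1.876  0.13   0.764 -1.341] [ 0.625  0.543 -0.213  1.862  0.114  0.616 -1.341]
   grasp h 0 [ 0.64   0.943 -0.22   0.991  0.357  1.589 -1.154] [ 0.599  1.009 -0.11   1.064  0.292  1.433 -1.141]
   grasp h 3.1 [ 1.335  0.926 -1.153  1.608  0.896  0.818  1.563] [ 1.375  1.158 -1.324  1.667  1.26   0.914  1.343]
0.4 -1 ins [ 1.242  0.606 -1.147  1.864  0.672  0.957  1.267] [ 1.193  0.893 -1.294  1.845  1.026  1.07   0.975]
   grasp h 0 [ 0.931  1.156 -1.197  0.976  1.042  1.919  1.623] [ 0.947  1.243 -1.187  1.046  1.091  1.825  1.571]
   grasp h 3.1 [ 1.094  0.72  -0.598  1.615  0.24   0.587 -1.068] [ 1.053  0.813 -0.526  1.677  0.269  0.426 -1.068]
```

Run:
```python
from g import *
d=np.load("w1.npz");tool=(d["p"],d["q"])
X=PIN+[0,0,.019]; rs=[]
for n,f,r in(("wrist","w1",26),("scene","scene0",14),("side","side0",16)):
    im=cv2.imread(f"pics/{f}.png");c=proj(n,X,tool).round().astype(int)
    hsv=cv2.cvtColor(im,cv2.COLOR_BGR2HSV); m=((hsv[...,2]<95)&(hsv[...,1]<90)).astype(np.uint8)
    k=m[c[1]-r:c[1]+r,c[0]-r:c[0]+r]; nn,l,st,ce=cv2.connectedComponentsWithStats(k)
    i=min((i for i in range(1,nn) if st[i,4]>30),key=lambda i:np.hypot(*(ce[i]-r))); p=ce[i]+c-r
    print(n,c,p,st[i]); rs.append(ray(n,p,tool))
    print("\n".join("".join("#" if v else "." for v in row) for row in k[::2]) if n!="wrist" else "")
print(tri(*rs)); print(tri(rs[1],rs[2]),X)
```

```text
wrist [295  31] [290.376  32.246] [   0    0   52   52 1687]

scene [300 166] [300.583 169.806] [  9  11  11  17 103]
##..####....................
............................
............................
............................
............................
............................
...........#######..........
...........########.........
...........########.........
.........###########........
...........#########........
.............#####..........
..............###...........
...............##...........
side [281 242] [281.053 245.053] [ 10   8  14  22 207]
................................
................................
................................
................................
....................#...........
.##.......#........##...........
###.......###########...........
####......###########...........
##........############..........
###........###########..........
####.......###########..........
######....#############.........
#####......#############........
.###.....#....#########.........
............########............
................................
(array([ 0.552, -0.434,  0.092]), [0.005887052468779401, 0.005864611706555801, 0.0018997278448426723])
(array([ 0.548, -0.432,  0.088]), [0.0011867507974980154, 0.0011867507974978823]) [ 0.55  -0.435  0.097]
```

Run:
```python
from g import *
PIN=np.array([.5495,-.434,.078]); h=np.array([1.,0,0]); gam=.2
p0=np.array(arm.read_tool_pos());arm.line_to(p0+.06*N,.25)
p1,q=pose(PIN,ez0,h,gam,1,.09); arm.movep(p1,q); arm.move_gripper(.65,30)
print(arm.read_time(),arm.read_joint_positions(),arm.read_ft_force())
cv2.imwrite("pics/w5.png",snapshot("wrist"));np.savez("w5.npz",p=arm.read_tool_pos(),q=arm.read_eef_rot())
p2,_=pose(PIN,ez0,h,gam,1); arm.line_to(p2,.12); print("down",arm.read_ft_force())
arm.move_gripper(0,30); print("closed",arm.read_opening(),arm.read_finger_force(),arm.read_ft_force(),arm.read_tool_pos(),p2)
```

```text
15.4917 [ 0.655  0.83  -0.138  1.157  0.212  1.337 -1.086] [ 0.468  0.856 -0.153]
down [0.148 0.55  0.402]
closed 0.24660122103962442 29.315769374370575 [0.06  0.303 2.271] [ 0.561 -0.434  0.16 ] [ 0.56  -0.434  0.159]
```

Run:
```python
from g import *
arm.move_gripper(0,60)
p0=np.array(arm.read_tool_pos()); arm.line_to(p0+[0,0,.17],.2); print("lift",arm.read_ft_force(),arm.read_opening(),arm.read_time())
p,q=pose(M,N,EX,.2,1,.13); arm.movep(p,q)
p,q=pose(M,N,EX,.2,1,.085); arm.line_to(p,.12,q)
arm.pause(.2)
tool=(np.array(arm.read_tool_pos()),np.array(arm.read_eef_rot()));im=snapshot("wrist");cv2.imwrite("pics/w6.png",im);np.savez("w6.npz",p=tool[0],q=tool[1]);s=snapshot("side");cv2.imwrite("pics/s6.png",s);sc=snapshot("scene");cv2.imwrite("pics/sc6.png",sc)
print(arm.read_time(),arm.read_joint_positions(),arm.read_ft_force(),tool[0]-p)
tip=M+.017*N
print("pred wrist hole",proj("wrist",M,tool),"tip",proj("wrist",tip,tool),"collar",proj("wrist",M+.085*N,tool))
def cr(im,c,r,k): c=np.array(c).round().astype(int);return cv2.resize(im[c[1]-r:c[1]+r,c[0]-r:c[0]+r],(k,k),interpolation=cv2.INTER_CUBIC),c-r
a,oa=cr(im,proj("wrist",tip,tool),60,400);b,ob=cr(s,proj("side",tip),35,400)
print(oa,ob,"side pred",proj("side",M),proj("side",tip));cv2.imwrite("pics/c6.png",np.hstack([a,b]))
```

```text
lift [-0.125 -1.254 -1.752] 0.23792280580776975 18.0667
19.8667 [ 0.791  0.34  -0.303  2.025 -0.059  0.474 -1.134] [-0.572 -0.105 -1.544] [ 0.    -0.     0.001]
pred wrist hole [321.605 179.684] tip [321.669 188.955] collar [322.039 242.679]
[262 129] [291 146] side pred [328.746 188.585] [326.431 181.154]
```

View pics/c6.png

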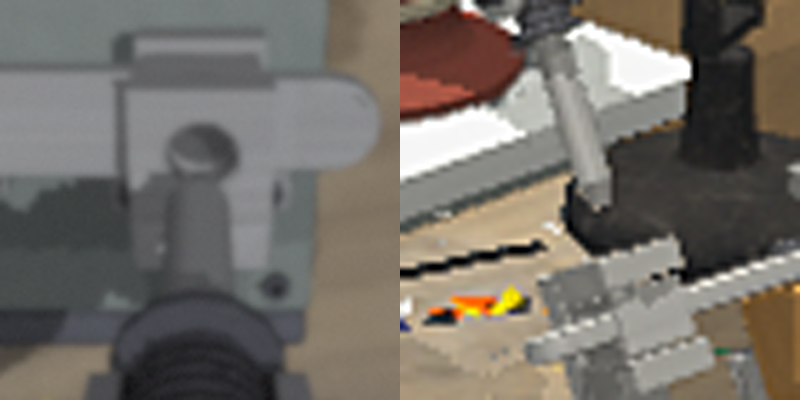

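The wrist crop shows the pin tip at about crop (200,178), directly below and in line with the hole at crop (203,153). The measured offset is about 1 mm. The side crop shows the tip just above the upper ear. Next I'll insert in small steps with force feedback.

```bash
cat > ins.py <<'E'
from g import *
import sys
def insert(lift,cor,lo,step=.004,fmax=14):
    f0=np.array(arm.read_ft_force()) if lift>.08 else np.load("f0.npy"); np.save("f0.npy",f0); cor=np.array(cor,float)
    while lift>lo:
        lift-=step
        p,q=pose(M+cor[0]*EX+cor[1]*EY,N,EX,.2,1,lift); arm.line_to(p,.05,q)
        f=F.T@(np.array(arm.read_ft_force())-f0)
        print(round(lift,4),f,cor*1e3,round(arm.read_time(),2))
        lat=f[:2]; 
        if np.hypot(*lat)>2.5: cor+=np.clip(.00012*lat,-.0006,.0006)
        if f[2]>fmax: break
    return lift,cor
E
python3 - <<'E'
from ins import *
print(insert(.085,[.0005,-.0007],.03), arm.read_opening())
E
```

```text
0.081 [ 0.187 -0.324 -0.967] [ 0.5 -0.7] 20.12
0.077 [ 0.717 -0.176 -0.385] [ 0.5 -0.7] 20.37
0.073 [0.348 0.384 0.345] [ 0.5 -0.7] 20.62
0.069 [ 0.118 -0.563 -0.367] [ 0.5 -0.7] 20.87
0.065 [ 0.845  1.028 -0.026] [ 0.5 -0.7] 21.12
0.061 [ 0.258 -0.476 -0.52 ] [ 0.5 -0.7] 21.37
0.057 [ 2.154  0.454 -0.531] [ 0.5 -0.7] 21.62
0.053 [0.345 0.214 0.279] [ 0.5 -0.7] 21.87
0.049 [ 0.17   0.481 -0.035] [ 0.5 -0.7] 22.12
0.045 [0.232 0.506 0.247] [ 0.5 -0.7] 22.37
0.041 [ 0.101  0.556 -0.959] [ 0.5 -0.7] 22.62
0.037 [ 1.     0.764 -0.194] [ 0.5 -0.7] 22.87
0.033 [ 0.418  0.018 -0.526] [ 0.5 -0.7] 23.12
0.029 [ 0.333 -0.434  0.155] [ 0.5 -0.7] 23.37
(0.02899999999999996, array([ 0.001, -0.001])) 0.24020897317438805
```

Run:
```python
from ins import *
l,c=insert(.029,[.0005,-.0007],.012,fmax=10)
if l<.013: print(insert(l,c,-.012,.002,10), arm.read_opening())
cv2.imwrite("pics/w7.png",snapshot("wrist"));cv2.imwrite("pics/s7.png",snapshot("side"))
```

```text
0.025 [0.221 1.085 0.333] [ 0.5 -0.7] 23.62
0.021 [-0.353  0.223  0.078] [ 0.5 -0.7] 23.87
0.017 [ 1.729 -0.214 -0.02 ] [ 0.5 -0.7] 24.12
0.013 [0.153 0.835 0.887] [ 0.5 -0.7] 24.37
0.009 [ 0.831 -0.313 -0.935] [ 0.5 -0.7] 24.62
0.007 [-0.74   0.409  1.365] [ 0.5 -0.7] 24.87
0.005 [ 1.684 -0.159  0.487] [ 0.5 -0.7] 25.12
0.003 [ 0.623 -0.138  0.07 ] [ 0.5 -0.7] 25.37
0.001 [ 0.526  0.602 -0.63 ] [ 0.5 -0.7] 25.62
-0.001 [ 0.076 -0.41   2.507] [ 0.5 -0.7] 25.87
-0.003 [ 0.019  3.269 19.703] [ 0.5 -0.7] 26.12
(-0.002999999999999999, array([ 0.001, -0.   ])) 0.23996105407208398
```

Run:
```python
from ins import *
p,q=pose(M+.0005*EX-.0007*EY,N,EX,.2,1,-.0018); arm.line_to(p,.03,q); print(arm.read_ft_force())
arm.move_gripper(.6); arm.pause(.2); print(arm.read_opening(),arm.read_ft_force())
tz=Rot.from_quat(arm.read_eef_rot()).as_matrix()[:,2]; p=np.array(arm.read_tool_pos())
arm.line_to(p-.13*tz,.15); arm.pause(.3)
tool=(np.array(arm.read_tool_pos()),np.array(arm.read_eef_rot()));im=snapshot("wrist");cv2.imwrite("pics/w8.png",im);s=snapshot("side");cv2.imwrite("pics/s8.png",s)
print(arm.read_time(),arm.read_ft_force())
for nm,i in(("wrist",im),("side",s)):
    pr=lambda X:proj(nm,X,tool)
    for k in(.004,.022,.040): print(nm,"axis",k,pr(M+k*N))
    hsv=cv2.cvtColor(i,cv2.COLOR_BGR2HSV);m=((hsv[...,2]<(75))&(hsv[...,1]<110)).astype(np.uint8)
    c=pr(M+.022*N).round().astype(int);r=32 if nm=="wrist" else 14;k=m[c[1]-r:c[1]+r,c[0]-r:c[0]+r]
    print(c-r);print("\n".join("".join("#" if v else "." for v in row) for row in (k[::2,::2] if nm=="wrist" else k)))
```

```text
[-5.121  0.844  9.141]
0.5990085985332543 [-0.509  1.365  0.169]
28.4833 [ 0.248 -1.097 -0.576]
wrist axis 0.004 [321.512 188.033]
wrist axis 0.022 [321.532 196.835]
wrist axis 0.04 [321.554 206.737]
[290 165]
................................
................................
................................
................................
................................
.............######.............
...........#########............
.........############...........
.........#############..........
.........##############.........
.........##############.........
......#..##############.........
.######..#############..........
.#######.#############..........
########..###.......##..........
########..##........##..........
#######...##.........#..........
########..#.....................
########........................
########........................
########...#.....##.............
..#.#..#...#########............
.......#....########............
...............###..............
.........................##.....
.........................###....
..........................#.....
[... 388 characters left out ...]
....
....................#..#####
.................#..########
................############
................############
................############
........#........###########
.......##......##.##########
...#....#...####..##########
#.......#####..#############
........##..################
........####...###.#########
.........#..###..###########
........####...#############
.......####.###...#.########
.......##.##...#############
........#######..######.####
.........###.#####...###..##
........##.####....#.#####.#
.........###.#...##...###..#
..##......###.##............
..##.......#.##.#...........
##..........#...............
..........###...............
............................
```

Run:
```python
from station import ticket
print(ticket.finish_job())
```

```text
the job is handed in; nothing more can be done
None
```

I swung the bar home and threaded the long pin through all three holes to a firm stop at the depth where its collar meets the fork, then released it with the short pin left alone and handed in at about 28.5 s (the last force and mask checks fit a seated pin, but I had no pictures left to view it).

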